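# Shuttle a cuvette into the photometer head and lock it

### The job

The cuvette on the sliding carriage of the small photometer is held outside the white measuring head by an eccentric cam lock. Only pushing gently with the fingertips, swing the cam lever out and round to its far stop so that the cam turns its low point to the carriage's roller, push the carriage smoothly by its upright rear plate fully home into the head, then swing the lever back to its first stop so that the cam locks the carriage in. Do not touch the cuvette, which stays standing in its pocket, and leave the other things on the bench where they are.

Things in the scene. Friction and masses are not known exactly. Their poses are not given: they have to be found in the camera images.
- reader: Small photometer fixed on the bench: base plate 205 x 154 x 10 mm, white measuring head (tunnel) at its far end. Origin on the bench, midway between the rails; x = the way the carriage is pushed (into the head), y left, z up. In this frame (mm): base x -115..90, y -104..50; head x 12..76, y -42..42, top z 81; a lamp on the head's left reaches y 63.
- cam_lever (a joint): Angle of cam and lever; stays where left, about 3 N at the knob turns it. 0 = first stop, locked: lever points at 185 deg in reader's x-y plane (back to the robot), cam high toward the roller. Grows counter-clockwise from above, the lever swinging round on the right (-y) side, to 2.618 = far stop: lever at 335 deg, beside the head, cam's low point toward the roller, which can pass from 1.5 up.
- cam_axis (a point): Top of the cam's pivot, at (-20, -64, 45) mm in reader. The cam under it is a steel disc 48 mm across, set 10 mm off centre, 22 to 32 mm above the bench.
- lever_knob (a point): Centre of the top of the upright black knob at the lever's end. Knob: round post 14 mm across, 41 to 73 mm above the bench, its axis 80 mm from the cam axis; the lever bar under it is 34 to 40 mm up. Free beside the knob: 46 mm to the rear plate's edge at the first stop, 48 mm to the head at the far stop. Push it along its arc.
- shuttle (a joint): Travel of the carriage along reader's x: 0 = back (start, outside the head), 0.055 m = fully home on its stop. About 3 N of friction, no spring. With the cam up, its roller (16 mm across, on the carriage's right edge) meets the cam after 2 to 3 mm. Turned up again behind the roller, the cam keeps it home.
- push_plate (a point): Centre of the near (-x) face of the carriage's upright rear plate: 36 mm wide, 18 to 68 mm above the bench, this point 48 mm above it, y = 0 in reader. Push it in reader's +x. Its x in reader is -102 mm at the start and -47 mm when home.
- cuvette_pocket (a point): Floor of the cuvette's pocket in the black block on the carriage, 19 mm above the bench, 89 mm ahead of the rear plate's near face. The pocket is 15.6 mm square, 24 mm deep.
- sample_cuvette: Clear square cuvette 12 x 12 x 45 mm with liquid, standing loose in the pocket; origin at the centre of its underside, z up. Its top is 64 mm above the bench.
- vial: Bystander: capped vial, 23 mm wide, 50 mm tall, left of the reader; origin under its centre.
- dropper_bottle: Bystander: amber dropper bottle, 38 mm wide, 98 mm tall, left of the reader; origin under its centre.
- marker: Bystander: marker pen lying down, 132 mm long, 18 mm thick, left of the reader; origin under its centre.
- cell_box: Bystander: small closed box 47 x 53 x 35 mm, right of the measuring head; origin under its centre.
- stopper: Bystander: black rubber stopper, 18 mm wide, 20 mm tall, by the near right corner of the reader; origin under its centre.
- bench_timer: Bystander: white bench timer 66 x 66 x 20 mm, right of the reader; origin under its centre.

How it is judged:
By the outcome, as a careful person would: the job done as asked, in the order asked, and still so for the second after the job is handed in, with the robot touching nothing.
It also fails if it takes over 72 s, if anything falls off the work surface, if the arm or the gripper's body presses on something with over 40 N, if the wrist force passes 120 N, or if a joint passes its speed limit or range.

### The arm

A 6-joint arm with a two-finger parallel gripper is mounted at the origin on a cart in front of the work surface, level with it; the furniture and walls round the work are solid. World frame = base frame: x ahead of the robot, y to its left, z up, the work surface at z = 0. Lengths are in m, angles in rad, forces in N, time in s.
With the tool pointing down it reaches from about 0.25 to 0.725 m from the base axis. Payload 4 kg.
Tool frame: the origin (TCP) lies midway between the tips of the shut fingers; the grasp point (between the pads) lies 19 mm behind it; z points along the fingers, y is the line along which they close (so a half turn about z gives the same grasp; the last joint's range is limited). The gripper opens to 85 mm and grips with 20 to 120 N. Pads are 22 mm wide; open, the fingers measure 114 mm over their backs; the gripper's body (76 mm by 85 mm) begins 54 mm behind the grasp point. The pads swing forward as they close: fully open they stand 13 mm farther back than shut.
Start: joints at [-1.291, 0.241, 0.005, 1.335, 0, 1.571], TCP at [0.138, -0.481, 0.192] pointing down, gripper open.
Joint ranges: [-2.72, 2.72], [-1.05, 1.87], [-1.09, 1.28], [-1.99, 2.15], [-1.42, 1.44], [-3.14, 3.14]. Speed limits (rad/s): [2.79, 2.79, 3.14, 3.14, 3.14, 3.14].

### API

Orientations are given as a unit quaternion [x, y, z, w].
In Python, from workcell import bot gives the robot as it stands. The module is installed in compiled form; this text tells all that it offers.
- The arm moves only by the tool jog_arm, never from a script. Its argument "deltas" is a list of rows, each an object with "fingers": the opening, from 0 (shut) to 1 (fully open); "delta_pos": the shift along the tool's x, y, z normalised to -1 to 1, where 1 is 300 mm, a list of three; "yaw": the turn about the tool's z normalised to -1 to 1, where 1 is pi/4 rad. A call has 1 to 12 rows; each row is the pose to reach, as a shift and turn from the pose commanded when the call began, along the tool's axes at that moment; what a row does not reach only later rows make up. A row lasts 1/10 s, in which the tool goes at most 50 mm and 8.59 degrees, less where a joint would pass 70% of its speed; a pose out of reach is approached as far as the arm can. A call with a number of a shift or a turn outside -1 to 1 is refused whole. A call with a gripper value outside its range is refused whole. The fingers move at their own pace and stop on an object; the grip force is fixed at half the most. Time passes only in rows, so rows that repeat a pose let the fingers close. It gives the time, the measured TCP pose, the force, the opening and the grip force at its end, in the units of the state.
- bot.get_obs(): the state, without advancing time (a new reading comes with each control period).
- bot.camera(name): name is "scene" or "side" or "wrist"; returns a dict with "image" (480x640x3 uint8, red, green, blue), "range_z" (480x640 float32, m along the optical axis (not along the pixel's ray), 0 where there is no reading), "fx", "fy", "cx", "cy" (pixels), "rvec" (rotation vector, rad) and "tvec" (3), from world to camera coordinates, as OpenCV has them. Camera axes: x right, y down, z forward; pixel columns grow to the right and rows downward; lengths in m; the calibration is good to about 2 mm. A picture is of the moment at which its call begins.
- bot.job_done(): hands the job in; it is judged then, once.
The state is a dict: "clock": time; "joint_pos": joint angles; "joint_vel": joint speeds; "tau": joint torques, N m; "eef_pos": TCP position; "tool_rot": TCP orientation; "ft_force": force on the tool from outside, world axes, zero at the start; "ft_torque": the same for the moment, N m; "grip_width": finger opening in m; "grasp_force": force on a finger pad.
Only numpy, scipy, OpenCV 4.12 (cv2) and the standard library are available. Lean on these libraries where they do the work, as an engineer would, in place of code of your own. Each camera call takes 0.05 s, during which the arm holds its last target. There are 200 camera calls.

## Working session

There is one attempt and no reset: what is moved stays moved. The work goes in short steps, Python scripts to look and compute and a tool call to move; the robot and the scene stay as the last step left them, time stands still between calls to the robot, and variables do not carry over. Pictures are saved under pics/ and viewed, at most 10 in all, crops included, and the job is handed in when it is done.

Besides the shell and the picture viewer there is one more tool, called after "Call:" by a JSON object that holds its "api" and its "payload". jog_arm: Moves the arm, as the interface text tells. Scaled input: -1 to 1 covers 300 mm each way for a shift and pi/4 rad each way for a turn. Its arguments: {"type":"object","properties":{"deltas":{"type":"array","items":{"type":"object","properties":{"fingers":{"type":"number"},"delta_pos":{"type":"array","items":{"type":"number"}},"yaw":{"type":"number"}}}}},"required":["deltas"]}

```bash
mkdir -p pics; cat > h.py <<'E'
import numpy as np, cv2
from workcell import bot
def cam(n):
    c=bot.camera(n); K=np.array([[c['fx'],0,c['cx']],[0,c['fy'],c['cy']],[0,0,1.]])
    R=cv2.Rodrigues(np.array(c['rvec'],float))[0]; t=np.array(c['tvec'],float).reshape(3)
    return c,K,R,t
def cloud(c,K,R,t):
    z=c['range_z']; v,u=np.mgrid[:480,:640]
    P=np.stack([(u-K[0,2])/K[0,0]*z,(v-K[1,2])/K[1,1]*z,z],-1)
    return (P-t)@R
def save(n,im): cv2.imwrite(f'pics/{n}.png',cv2.cvtColor(im,cv2.COLOR_RGB2BGR))
E
python3 - <<'E'
from h import *
for n in('scene','side'):
    c,K,R,t=cam(n); save(n+'0',c['image']); np.savez(n+'0.npz',P=cloud(c,K,R,t),im=c['image'],K=K,R=R,t=t)
    print(n,-R.T@t, R[2])
o=bot.get_obs(); print(o)
E
```

```text
scene [0.1595578  0.33055436 0.69549551] [ 0.48639693 -0.47093632 -0.73595992]
side [ 0.26488192 -0.68686413  0.60796055] [ 0.3581207   0.70336522 -0.61402518]
{'clock': 0.1, 'joint_pos': array([-1.29100216e+00,  2.41365964e-01,  3.83629117e-03,  1.33515886e+00,
       -7.96959308e-06,  1.57082915e+00]), 'joint_vel': array([ 0.00100652,  0.00012241,  0.00400494, -0.00096868, -0.00253715,
       -0.00207508]), 'tau': array([-6.73022951e-04, -3.73138297e+01,  2.53009862e+01,  1.08526796e-02,
       -8.40887492e-05,  3.63616209e-06]), 'eef_pos': array([ 0.13790097, -0.47994677,  0.19117923]), 'tool_rot': array([ 9.90232197e-01,  1.39424893e-01, -1.35887094e-04, -9.36302915e-04]), 'ft_force': array([-0.558574  , -0.15670069, -1.52340118]), 'ft_torque': array([-0.00657824, -0.02588257,  0.04201558]), 'grasp_force': 0.0, 'grip_width': 0.08528156522096281}
```

View pics/scene0.png

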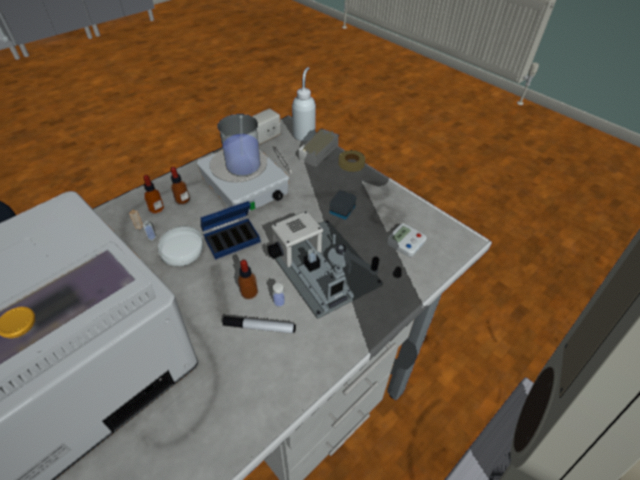

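View pics/side0.png

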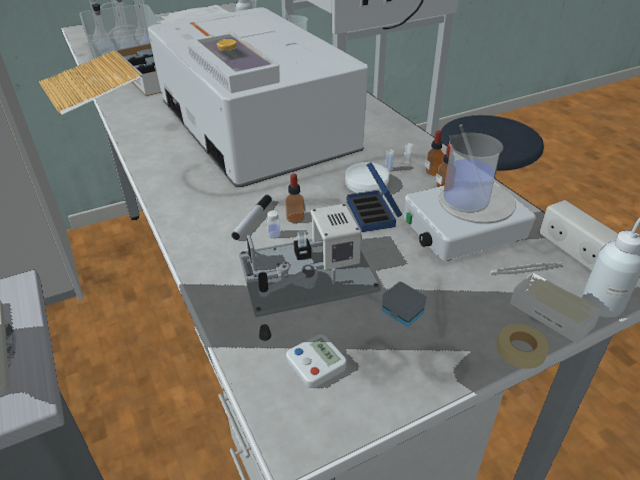

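The scene view shows the reader at about (320,265), with its white head at (297,232) and the knob near (375,263). In the side view the head is at (335,235), the black knob at (263,282) and the rear plate at (250,255).

```bash
python3 - <<'E'
from h import *
D={n:np.load(n+'0.npz') for n in('scene','side')}
for n,(u,v) in {'scene':(297,228),'side':(335,220)}.items():
    P=D[n]['P'];im=D[n]['im'].astype(int); c=P[v,u]; print(n,'seed',c)
    near=np.linalg.norm(P[...,:2]-c[:2],axis=-1)<.09
    m=near&(abs(P[...,2]-.081)<.006)&(im.min(-1)>130)
    r=cv2.minAreaRect((P[m][:,:2]*1000).astype(np.float32)); print('head',m.sum(),r,P[m][:,2].mean())
    near=np.linalg.norm(P[...,:2]-c[:2],axis=-1)<.25
    m=near&(abs(P[...,2]-.010)<.004)&(im.max(-1)<130)
    k,l,s,_=cv2.connectedComponentsWithStats(m.astype(np.uint8)); 
    for i in np.argsort(-s[1:,4])[:2]+1:
        q=P[l==i][:,:2]*1000; print('base',s[i],cv2.minAreaRect(q.astype(np.float32)))
    # dark knob
    m=near&(P[...,2]>.045)&(P[...,2]<.078)&(im.max(-1)<60)
    k,l,s,_=cv2.connectedComponentsWithStats(m.astype(np.uint8))
    for i in range(1,k):
        if s[i,4]>8: print('dark',s[i],P[l==i].mean(0).round(4),P[l==i].max(0).round(4))
P=D['side']['P'];im=D['side']['im']
save('crop',cv2.resize(im[190:390,200:440],(720,600),interpolation=cv2.INTER_CUBIC))
E
```

```text
scene seed [ 0.60776117 -0.04926424  0.08052572]
head 768 ((611.1015014648438, -51.37314987182617), (81.87321472167969, 64.80585479736328), 78.51763153076172) 0.07829090412716262
base [ 276  257  107   60 1492] ((530.6665649414062, -61.7818603515625), (154.0150146484375, 164.21302795410156), 78.10474395751953)
base [ 205  219   56   39 1103] ((732.455322265625, 28.06351089477539), (104.78485107421875, 69.58903503417969), 75.6629409790039)
dark [201 206  49  22 106] [0.7573 0.0182 0.0522] [0.7742 0.0761 0.0771]
dark [268 242  15  13 127] [0.6179 0.0011 0.0506] [0.6329 0.0131 0.0567]
dark [371 257   8  13  89] [ 0.4552 -0.1082  0.0615] [ 0.4631 -0.1037  0.0727]
dark [239 267  12  11  87] [0.5969 0.0877 0.0674] [0.6155 0.0952 0.0777]
dark [331 281  13  11  66] [ 0.4693 -0.0226  0.0537] [ 0.4726 -0.0097  0.0632]
side seed [ 0.61279916 -0.0591807   0.08234437]
head 1042 ((613.885986328125, -55.34010314941406), (86.28286743164062, 64.17009735107422), 77.5830307006836) 0.08098178635868472
base [ 246  250  135   65 3262] ((547.3138427734375, -99.40119171142578), (99.48477935791016, 204.9319610595703), 79.04568481445312)
base [349 191  44  33 863] ((738.2645874023438, 30.4709415435791), (96.27620697021484, 59.65891647338867), 75.8502197265625)
dark [289 185  11  10  77] [0.6015 0.0742 0.0681] [0.6121 0.0837 0.0758]
dark [333 243  20  11 135] [ 0.6069 -0.0958  0.0525] [ 0.6232 -0.0917  0.0622]
dark [248 244   3  13  14] [ 0.4697 -0.0342  0.0566] [ 0.4715 -0.0254  0.0641]
dark [258 272  10  19 156] [ 0.4582 -0.1188  0.0614] [ 0.4656 -0.1093  0.0749]
```

View pics/crop.png

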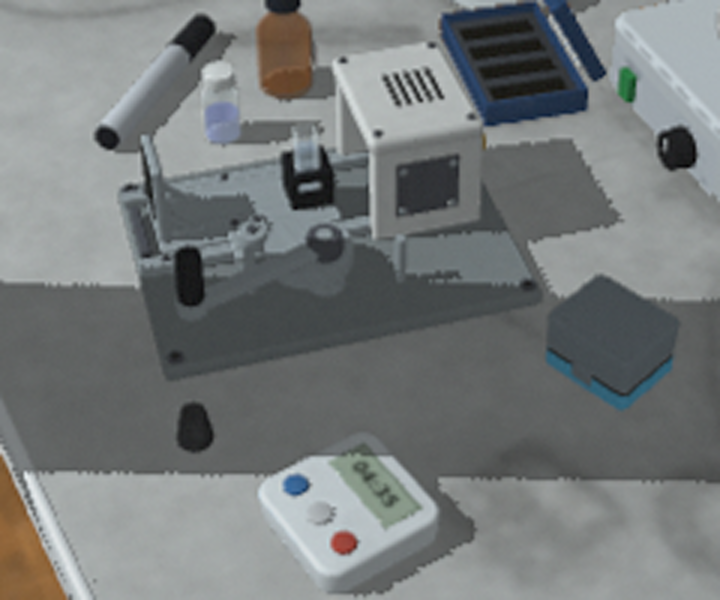

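Reader pose found: origin about (0.569, -0.044), yaw about -11.7°. The lever seems to start around 14° off its first stop. I'll move over it and check with the wrist camera.

Call:
{"api": "jog_arm", "payload": {"deltas": [{"delta_pos":[1,-0.65,-0.1],"yaw":-1,"fingers":0.12},{"delta_pos":[1,-0.65,-0.1],"yaw":-1,"fingers":0.12},{"delta_pos":[1,-0.65,-0.1],"yaw":-1,"fingers":0.12},{"delta_pos":[1,-0.65,-0.1],"yaw":-1,"fingers":0.12},{"delta_pos":[1,-0.65,-0.1],"yaw":-1,"fingers":0.12},{"delta_pos":[1,-0.65,-0.1],"yaw":-1,"fingers":0.12},{"delta_pos":[1,-0.65,-0.1],"yaw":-1,"fingers":0.12},{"delta_pos":[1,-0.65,-0.1],"yaw":-1,"fingers":0.12},{"delta_pos":[1,-0.65,-0.1],"yaw":-1,"fingers":0.12},{"delta_pos":[1,-0.65,-0.1],"yaw":-1,"fingers":0.12}]}}

```text
clock: 1.1
eef_pos: [0.3718, -0.2107, 0.2216]
tool_rot: [0.862, 0.508, -0.001, -0.0]
ft_force: [-0.3, 1.0, -0.3]
grip_width: 0.01
grasp_force: 0.0
```

```bash
cat >> h.py <<'E'
yaw=np.radians(-11.7); O=np.array([.5694,-.0445])
def Rr(a): return np.array([[np.cos(a),-np.sin(a)],[np.sin(a),np.cos(a)]])
def w(p): return O+Rr(yaw)@(np.array(p)/1000)      # reader mm -> world m
def rd(p): return Rr(yaw).T@(np.array(p)[:2]-O)*1000
def state():
    o=bot.get_obs(); q=o['tool_rot']; phi=2*np.arctan2(q[1],q[0])
    return o,o['eef_pos'],phi
def go(xyzphi,p,phi):
    """normalised deltas from pose p,phi to list of (reader x,y mm, z m, reader heading deg)"""
    for x,y,z,h in xyzphi:
        d=Rr(phi).T@(w((x,y))-p[:2]); dphi=(np.radians(h)+yaw-phi+np.pi)%(2*np.pi)-np.pi
        print(np.round([d[0]/.3,-d[1]/.3,(p[2]-z)/.3],3).tolist(),'yaw',round(-dphi/(np.pi/4),2))
E
python3 - <<'E'
from h import *
o,p,phi=state(); print(o['clock'],p,np.degrees(phi),rd(p),o['grip_width'],o['ft_force'],o['joint_pos'])
c,K,R,t=cam('wrist'); save('w0',c['image']); print(-R.T@t,R[2])
np.savez('w0.npz',P=cloud(c,K,R,t),im=c['image'],K=K,R=R,t=t)
E
```

```text
1.1 [ 0.37178378 -0.21071577  0.22157771] 61.014117003150965 [-159.80386956 -202.83632905] 0.010009995102843268 [-0.29180164  0.98754792 -0.28408017] [-5.15063648e-01  8.53834017e-02 -1.05555569e-01  1.38104577e+00
 -7.02252566e-04  1.56163219e+00]
[ 0.41039471 -0.14196851  0.40394725] [-0.15014766 -0.26779871 -0.95170349]
```

View pics/w0.png

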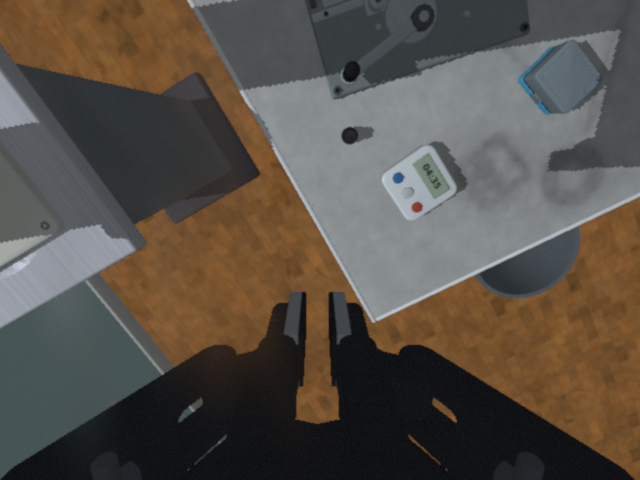

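The wrist view shows the knob top at about (351,69), the cam pivot at (423,15) and a base corner at (335,93). I'll cast rays through these.

```bash
python3 - <<'E'
from h import *
d=np.load('w0.npz'); K,R,t=d['K'],d['R'],d['t']; C=-R.T@t
def ray(u,v,z):
    r=R.T@np.linalg.inv(K)@[u,v,1]; return (C+r*(z-C[2])/r[2])
im=d['im'];P=d['P']
m=((im.max(-1)<45)&(P[...,2]>.068)&(P[...,2]<.078)).astype(np.uint8); m[:, :300]=0;m[200:]=0
v,u=np.nonzero(m); print('knob px',u.mean(),v.mean(),len(u),'depth',np.median(P[m>0],0))
k=ray(u.mean(),v.mean(),.073); a=ray(423,15,.045); print('knob',k,rd(k),'axis',a,rd(a),P[15,423])
e=rd(k)-rd(a); print(np.hypot(*e),np.degrees(np.arctan2(e[1],e[0]))%360)
e=rd(k)-np.array([-20,-64]); print(np.hypot(*e),np.degrees(np.arctan2(e[1],e[0]))%360)
for q in((338,93),(525,27)): x=ray(*q,.01); print(q,rd(x))
E
```

```text
knob px 351.34703196347033 69.87214611872146 219 depth [ 0.45844365 -0.11478989  0.07312265]
knob [ 0.45853229 -0.11474487  0.073     ] [-94.31942372 -91.26794334] axis [ 0.53858721 -0.103974    0.045     ] [-18.11201996 -64.48673917] [ 0.53825205 -0.10407333  0.04593846]
80.77624208679863 199.3627617459152
79.1638647154725 200.14818690719358
(338, 93) [-105.46785123 -101.19849645]
(525, 27) [ 86.98880233 -98.3129578 ]
```

```bash
python3 - <<'E'
from h import *
o,p,phi=state(); go([(-103.5,-66.5,.12,109.5),(-103.5,-66.5,.052,109.5)],p,phi)
E
```

```text
[0.491, 0.044, 0.339] yaw -0.82
[0.491, 0.044, 0.565] yaw -0.82
```

Call:
{"api": "jog_arm", "payload": {"deltas": [{"delta_pos":[0.491,0.044,0.1],"yaw":-0.82,"fingers":0.12},{"delta_pos":[0.491,0.044,0.1],"yaw":-0.82,"fingers":0.12},{"delta_pos":[0.491,0.044,0.2],"yaw":-0.82,"fingers":0.12},{"delta_pos":[0.491,0.044,0.339],"yaw":-0.82,"fingers":0.12},{"delta_pos":[0.491,0.044,0.339],"yaw":-0.82,"fingers":0.12},{"delta_pos":[0.491,0.044,0.42],"yaw":-0.82,"fingers":0.12},{"delta_pos":[0.491,0.044,0.5],"yaw":-0.82,"fingers":0.12},{"delta_pos":[0.491,0.044,0.565],"yaw":-0.82,"fingers":0.12},{"delta_pos":[0.491,0.044,0.565],"yaw":-0.82,"fingers":0.12},{"delta_pos":[0.491,0.044,0.565],"yaw":-0.82,"fingers":0.12}]}}

```text
clock: 2.15
eef_pos: [0.4548, -0.0892, 0.0525]
tool_rot: [0.658, 0.753, -0.0, -0.0]
ft_force: [0.1, -0.2, 0.2]
grip_width: 0.01
grasp_force: 0.0
```

```bash
cat >> h.py <<'E'
A=np.array([-19.,-64.])
def arc(th,d,z=.052):
    "TCP pose with lever at th deg, d mm clockwise of the knob"
    for_=np.radians(th); r=np.array([np.cos(for_),np.sin(for_)]); cw=np.array([r[1],-r[0]])
    q=A+80*r+d*cw; return (q[0],q[1],z,th-90)
E
python3 - <<'E'
from h import *
o,p,phi=state(); print(p,np.degrees(phi-yaw),rd(p),o['ft_force'])
c,K,R,t=cam('wrist'); save('w1',c['image'])
go([arc(t,16) for t in np.arange(195,240,4)],p,phi)
E
```

```text
[ 0.45480971 -0.0892051   0.05254827] 109.47402808667825 [-103.14379539  -67.01370795] [ 0.08556152 -0.15383129  0.17475922]
[-0.01, 0.006, 0.002] yaw 0.1
[-0.028, 0.002, 0.002] yaw 0.01
[-0.047, -0.002, 0.002] yaw -0.08
[-0.066, -0.004, 0.002] yaw -0.17
[-0.085, -0.004, 0.002] yaw -0.26
[-0.104, -0.003, 0.002] yaw -0.35
[-0.123, -0.001, 0.002] yaw -0.43
[-0.142, 0.002, 0.002] yaw -0.52
[-0.16, 0.007, 0.002] yaw -0.61
[-0.178, 0.013, 0.002] yaw -0.7
[-0.196, 0.02, 0.002] yaw -0.79
[-0.213, 0.028, 0.002] yaw -0.88
```

View pics/w1.png

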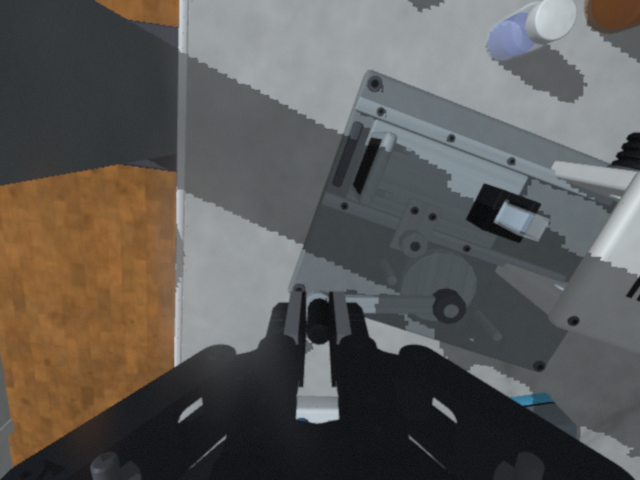

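Knob (318,318) sits centred just behind the finger gap, and the rear plate and cuvette are well clear. Now I'll sweep.

Call:
{"api": "jog_arm", "payload": {"deltas": [{"delta_pos":[-0.015,0.003,0.002],"yaw":0.0,"fingers":0.12},{"delta_pos":[-0.028,0.002,0.002],"yaw":0.0,"fingers":0.12},{"delta_pos":[-0.038,0.0,0.002],"yaw":-0.04,"fingers":0.12},{"delta_pos":[-0.047,-0.002,0.002],"yaw":-0.08,"fingers":0.12},{"delta_pos":[-0.057,-0.003,0.002],"yaw":-0.13,"fingers":0.12},{"delta_pos":[-0.066,-0.004,0.002],"yaw":-0.17,"fingers":0.12},{"delta_pos":[-0.085,-0.004,0.002],"yaw":-0.26,"fingers":0.12},{"delta_pos":[-0.104,-0.003,0.002],"yaw":-0.35,"fingers":0.12},{"delta_pos":[-0.123,-0.001,0.002],"yaw":-0.43,"fingers":0.12},{"delta_pos":[-0.142,0.002,0.002],"yaw":-0.52,"fingers":0.12},{"delta_pos":[-0.16,0.007,0.002],"yaw":-0.61,"fingers":0.12},{"delta_pos":[-0.178,0.013,0.002],"yaw":-0.7,"fingers":0.12}]}}

```text
clock: 3.4
eef_pos: [0.4673, -0.1409, 0.0527]
tool_rot: [0.426, 0.905, 0.0, 0.001]
ft_force: [0.8, -0.2, 0.0]
grip_width: 0.0102
grasp_force: 0.0
```

```bash
cat >> h.py <<'E'
def knob(n='side'):
    c,K,R,t=cam(n); P=cloud(c,K,R,t); m=(c['image'].max(-1)<60)&(P[...,2]>.045)&(P[...,2]<.076)
    Q=(P[m][:,:2]-O)@Rr(yaw)*1000; e=Q-A; r=np.hypot(*e.T); s=(r>66)&(r<94)
    a=np.degrees(np.arctan2(e[:,1],e[:,0]))[s]%360; print('knob',s.sum(),Q[s].mean(0),'ang',np.median(a)) if s.any() else print('none')
    return c
E
python3 - <<'E'
from h import *
o,p,phi=state(); print(p,np.degrees(phi-yaw),rd(p),o['ft_force'])
knob('side');knob('scene');knob('wrist')
go([arc(t,16) for t in np.arange(234,275,4)],p,phi)
E
```

```text
[ 0.46730342 -0.14088648  0.05266035] 141.2873668616 [ -80.42934649 -115.08772719] [ 0.83888434 -0.24418572  0.00399689]
knob 224 [-41.03352776 -76.16718617] ang 200.8769388558974
knob 75 [-99.32068019 -84.28281646] ang 194.25031889048236
knob 1021 [-73.64975162 -81.06721771] ang 197.44210315990438
[-0.013, -0.008, 0.002] yaw -0.06
[-0.031, -0.01, 0.002] yaw -0.15
[-0.05, -0.011, 0.002] yaw -0.24
[-0.069, -0.011, 0.002] yaw -0.33
[-0.088, -0.009, 0.002] yaw -0.42
[-0.107, -0.006, 0.002] yaw -0.5
[-0.126, -0.001, 0.002] yaw -0.59
[-0.144, 0.004, 0.002] yaw -0.68
[-0.161, 0.011, 0.002] yaw -0.77
[-0.178, 0.02, 0.002] yaw -0.86
[-0.195, 0.029, 0.002] yaw -0.95
```

```bash
python3 - <<'E'
from h import *
c,K,R,t=cam('wrist'); save('w2',c['image'])
E
```

```text
(no output)
```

View pics/w2.png

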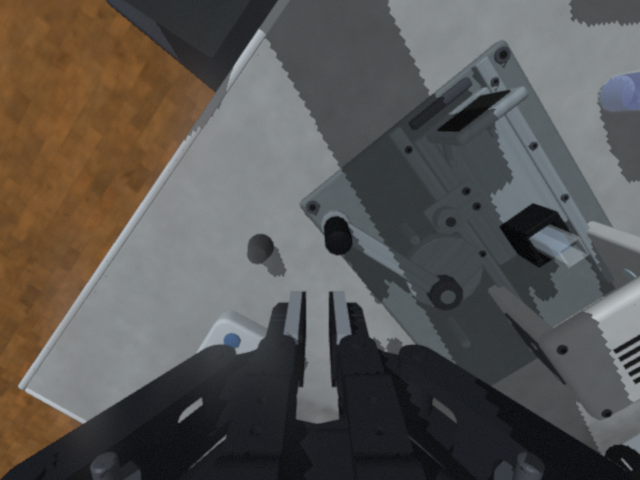

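The knob is at (338,235), ahead of the fingers. It slipped through the gap between them and the lever barely moved. I'll go back over it and push with the fingers shut.

```bash
python3 - <<'E'
from h import *
c,K,R,t=cam('wrist'); P=cloud(c,K,R,t)
m=(c['image'].max(-1)<60)&(P[...,2]>.069)&(P[...,2]<.078); m[:200]=0;m[262:]=0;m[:,:310]=0;m[:,370:]=0
k=rd(np.median(P[m],0)); e=k-A; print(m.sum(),k,np.hypot(*e),np.degrees(np.arctan2(e[1],e[0]))%360)
o,p,phi=state(); go([(rd(p)[0],rd(p)[1],.09,141.3),arc(200,27,.09),arc(200,27,.052)],p,phi)
E
```

```text
568 [-94.53898849 -90.30685882] 79.98868422306502 199.2009469505008
[0.0, -0.0, -0.126] yaw -0.01
[0.16, 0.079, -0.126] yaw 0.69
[0.16, 0.079, 0.001] yaw 0.69
```

Call:
{"api": "jog_arm", "payload": {"deltas": [{"delta_pos":[0,0,-0.1],"yaw":0,"fingers":0},{"delta_pos":[0,0,-0.15],"yaw":0,"fingers":0},{"delta_pos":[0.08,0.04,-0.15],"yaw":0.19,"fingers":0},{"delta_pos":[0.16,0.079,-0.15],"yaw":0.38,"fingers":0},{"delta_pos":[0.16,0.079,-0.15],"yaw":0.57,"fingers":0},{"delta_pos":[0.16,0.079,-0.15],"yaw":0.69,"fingers":0},{"delta_pos":[0.16,0.079,-0.15],"yaw":0.69,"fingers":0},{"delta_pos":[0.16,0.079,-0.08],"yaw":0.69,"fingers":0},{"delta_pos":[0.16,0.079,0],"yaw":0.69,"fingers":0},{"delta_pos":[0.16,0.079,0],"yaw":0.69,"fingers":0},{"delta_pos":[0.16,0.079,0],"yaw":0.69,"fingers":0}]}}

```text
clock: 4.75
eef_pos: [0.4541, -0.088, 0.0519]
tool_rot: [0.653, 0.757, -0.0, -0.001]
ft_force: [0.3, -0.2, 0.3]
grip_width: -0.0001
grasp_force: 0.0
```

```bash
python3 - <<'E'
from h import *
o,p,phi=state(); print(p,np.degrees(phi-yaw),rd(p),o['ft_force'])
go([arc(t,18) for t in np.arange(198,235,4)],p,phi)
E
```

```text
[ 0.45405531 -0.0879911   0.05193611] 110.12370761841895 [-104.128708    -65.97791848] [ 0.29760043 -0.15706049  0.2557089 ]
[-0.022, 0.004, -0.0] yaw 0.05
[-0.04, 0.0, -0.0] yaw -0.04
[-0.059, -0.003, -0.0] yaw -0.13
[-0.078, -0.004, -0.0] yaw -0.22
[-0.097, -0.005, -0.0] yaw -0.31
[-0.116, -0.004, -0.0] yaw -0.4
[-0.135, -0.001, -0.0] yaw -0.49
[-0.154, 0.003, -0.0] yaw -0.58
[-0.172, 0.008, -0.0] yaw -0.66
[-0.19, 0.014, -0.0] yaw -0.75
```

Push a short way first to confirm contact.

Call:
{"api": "jog_arm", "payload": {"deltas": [{"delta_pos":[-0.022,0.004,0],"yaw":0.0,"fingers":0},{"delta_pos":[-0.03,0.002,0],"yaw":0.0,"fingers":0},{"delta_pos":[-0.04,0.0,0],"yaw":-0.04,"fingers":0},{"delta_pos":[-0.05,-0.001,0],"yaw":-0.08,"fingers":0},{"delta_pos":[-0.059,-0.003,0],"yaw":-0.13,"fingers":0},{"delta_pos":[-0.068,-0.003,0],"yaw":-0.17,"fingers":0},{"delta_pos":[-0.078,-0.004,0],"yaw":-0.22,"fingers":0}]}}

```text
clock: 5.45
eef_pos: [0.4575, -0.112, 0.0528]
tool_rot: [0.585, 0.811, 0.0, 0.001]
ft_force: [0.6, -0.7, 0.0]
grip_width: 0.0
grasp_force: 0.0
```

```bash
cat >> h.py <<'E'
def knob(lo=180,hi=350):
    "knob-top angle seen by the wrist camera, tool tips (near TCP) masked out by distance"
    o,p,phi=state(); c,K,R,t=cam('wrist'); P=cloud(c,K,R,t)
    m=(c['image'].max(-1)<60)&(P[...,2]>.068)&(P[...,2]<.078)
    Q=(P-np.array([*O,0]))[...,:2]@Rr(yaw)*1000; e=Q-A; r=np.hypot(e[...,0],e[...,1])
    a=np.degrees(np.arctan2(e[...,1],e[...,0]))%360; m&=(r>68)&(r<92)&(a>lo)&(a<hi)
    k,l,s,ce=cv2.connectedComponentsWithStats(m.astype(np.uint8))
    for i in range(1,k):
        if s[i,4]>40: print('blob',s[i,4],ce[i].round(),np.median(Q[l==i],0).round(1),'ang',np.median(a[l==i]).round(1))
    return c
E
python3 - <<'E'
from h import *
o,p,phi=state(); print(p,np.degrees(phi-yaw),rd(p),o['ft_force'],o['grip_width'])
knob()
go([arc(t,18) for t in np.arange(214,259,4)],p,phi)
E
```

```text
[ 0.45751442 -0.11200251  0.05283211] 120.05542867188608 [-95.87226534 -88.78897089] [ 0.57743503 -0.72004996  0.01965817] 1.5078166931189692e-05
blob 226 [318. 286.] [-96.3 -86.4] ang 196.4
[-0.015, -0.007, 0.003] yaw -0.09
[-0.034, -0.009, 0.003] yaw -0.18
[-0.053, -0.01, 0.003] yaw -0.27
[-0.072, -0.01, 0.003] yaw -0.35
[-0.091, -0.008, 0.003] yaw -0.44
[-0.11, -0.005, 0.003] yaw -0.53
[-0.129, -0.001, 0.003] yaw -0.62
[-0.147, 0.005, 0.003] yaw -0.71
[-0.165, 0.012, 0.003] yaw -0.8
[-0.182, 0.02, 0.003] yaw -0.89
[-0.199, 0.03, 0.003] yaw -0.98
[-0.215, 0.04, 0.003] yaw -1.07
```

```bash
python3 - <<'E'
from h import *
a=cam('wrist')[0]['image'][180:400,200:440]; b=cam('side')[0]['image'][200:340,180:340]
save('w3',np.hstack([cv2.resize(a,(400,400)),cv2.resize(b,(400,400))]))
E
```

```text
(no output)
```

View pics/w3.png

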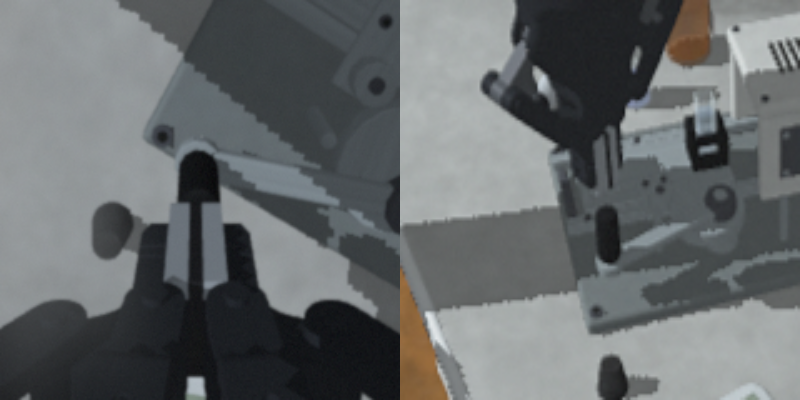

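```bash
python3 - <<'E'
from h import *
o,p,phi=state()
c,K,R,t=cam('side'); P=cloud(c,K,R,t)
x=K@(R@p+t); print('TCP px',x[:2]/x[2], 'range',(R@p+t)[2])
for v in range(244,284,3): print(v,[(P[v,u]*1000).round().astype(int).tolist() for u in(254,258,262,265)])
c,K,R,t=cam('wrist'); x=K@(R@p+t); print('TCP wrist px',x[:2]/x[2])
P=cloud(c,K,R,t)
for v in range(262,305,4): print(v,[(P[v,u]*1000).round().astype(int).tolist() for u in(308,318,330)])
E
```

```text
TCP px [260.66879897 283.30280917] range 0.8143578554781192
244 [[448, -127, 143], [454, -127, 140], [463, -118, 130], [468, -116, 127]]
247 [[448, -126, 137], [454, -127, 135], [462, -121, 127], [467, -119, 124]]
250 [[449, -123, 128], [455, -123, 126], [461, -122, 123], [466, -122, 121]]
253 [[449, -123, 123], [454, -123, 121], [460, -123, 119], [465, -121, 115]]
256 [[448, -122, 117], [455, -121, 114], [460, -121, 112], [465, -120, 109]]
259 [[448, -122, 112], [454, -121, 109], [460, -122, 107], [465, -121, 104]]
262 [[447, -122, 106], [453, -123, 105], [459, -122, 102], [464, -121, 99]]
265 [[472, -44, 31], [453, -123, 99], [458, -123, 97], [490, -45, 24]]
268 [[265, -687, 608], [479, -43, 21], [485, -45, 20], [490, -45, 18]]
271 [[471, -44, 18], [476, -48, 19], [482, -51, 19], [487, -53, 19]]
274 [[469, -49, 17], [455, -112, 72], [460, -116, 74], [464, -117, 73]]
277 [[466, -56, 17], [453, -117, 72], [458, -120, 72], [462, -121, 71]]
280 [[465, -59, 13], [453, -114, 63], [458, -119, 65], [461, -121, 65]]
283 [[463, -62, 10], [453, -112, 55], [457, -120, 60], [461, -121, 59]]
TCP wrist px [316.76224222 275.08772556]
262 [[452, -111, 38], [457, -109, 41], [469, -117, 10]]
266 [[452, -113, 40], [457, -108, 48], [465, -109, 40]]
270 [[452, -113, 46], [457, -108, 54], [466, -111, 40]]
274 [[453, -113, 52], [457, -109, 58], [465, -111, 47]]
278 [[453, -113, 58], [457, -108, 64], [465, -110, 55]]
282 [[453, -113, 63], [457, -108, 70], [464, -110, 60]]
286 [[453, -113, 68], [457, -109, 73], [464, -110, 67]]
290 [[453, -113, 72], [458, -111, 74], [464, -110, 71]]
294 [[450, -103, 99], [455, -101, 98], [459, -99, 100]]
298 [[451, -103, 101], [454, -101, 102], [459, -100, 102]]
302 [[450, -102, 106], [454, -101, 106], [459, -99, 107]]
```

The range images show the real fingertips at z≈0.097 while the TCP reads 0.053. The tips are about 44 mm higher than reported, so they passed over the knob. I'll return to the approach point and go lower, checking height with the cameras.

```bash
python3 - <<'E'
from h import *
o,p,phi=state(); go([arc(200,27,.052),arc(200,27,.020)],p,phi)
E
```

```text
[0.077, 0.017, 0.001] yaw 0.22
[0.077, 0.017, 0.108] yaw 0.22
```

Call:
{"api": "jog_arm", "payload": {"deltas": [{"delta_pos":[0.077,0.017,0],"yaw":0.22,"fingers":0},{"delta_pos":[0.077,0.017,0],"yaw":0.22,"fingers":0},{"delta_pos":[0.077,0.017,0],"yaw":0.22,"fingers":0},{"delta_pos":[0.077,0.017,0.05],"yaw":0.22,"fingers":0},{"delta_pos":[0.077,0.017,0.108],"yaw":0.22,"fingers":0},{"delta_pos":[0.077,0.017,0.108],"yaw":0.22,"fingers":0},{"delta_pos":[0.077,0.017,0.108],"yaw":0.22,"fingers":0}]}}

```text
clock: 6.4
eef_pos: [0.4542, -0.0882, 0.0196]
tool_rot: [0.653, 0.757, -0.0, -0.0]
ft_force: [0.6, -0.7, 1.2]
grip_width: 0.0003
grasp_force: 0.0
```

```bash
python3 - <<'E'
from h import *
o,p,phi=state(); print(p,np.degrees(phi-yaw),rd(p),o['ft_force'])
for n in('side','wrist'):
    c,K,R,t=cam(n); P=cloud(c,K,R,t)
    D=P-np.array([*p[:2],0]); m=(np.hypot(D[...,0],D[...,1])<.02)&(P[...,2]>.045)&(P[...,2]<.2)
    Q=P[m]; T=Q[Q[:,2]<Q[:,2].min()+.02]; print(n,m.sum(),Q.min(0),T.min(0),T.max(0))
go([arc(200,27,.008)]+[arc(t,18,.008) for t in np.arange(198,239,4)],p,phi)
E
```

```text
[ 0.45419162 -0.08819073  0.01955309] 110.10047665613952 [-103.95475255  -66.14575249] [ 0.6092169  -0.71508141  1.15619943]
side 1022 [ 0.43495391 -0.10736812  0.05983583] [ 0.44048118 -0.1014082   0.05983583] [ 0.46954614 -0.08326426  0.07979211]
wrist 15792 [ 0.43426265 -0.10114495  0.06269895] [ 0.44037029 -0.0842307   0.06269895] [ 0.46731685 -0.07575115  0.08269324]
[-0.0, 0.002, 0.039] yaw 0.0
[-0.021, 0.004, 0.039] yaw 0.05
[-0.039, -0.0, 0.039] yaw -0.04
[-0.058, -0.003, 0.039] yaw -0.13
[-0.077, -0.005, 0.039] yaw -0.22
[-0.096, -0.005, 0.039] yaw -0.31
[-0.115, -0.004, 0.039] yaw -0.4
[-0.134, -0.001, 0.039] yaw -0.49
[-0.153, 0.002, 0.039] yaw -0.58
[-0.172, 0.007, 0.039] yaw -0.66
[-0.19, 0.014, 0.039] yaw -0.75
[-0.207, 0.021, 0.039] yaw -0.84
```

Tips are at z≈0.061 with TCP z=0.0196, so the offset is 42 mm; xy agrees. I'll lower 10 mm more and push briefly.

Call:
{"api": "jog_arm", "payload": {"deltas": [{"delta_pos":[0,0.002,0.033],"yaw":0.0,"fingers":0},{"delta_pos":[0,0.002,0.033],"yaw":0.0,"fingers":0},{"delta_pos":[-0.012,0.003,0.033],"yaw":0.0,"fingers":0},{"delta_pos":[-0.022,0.002,0.033],"yaw":0.0,"fingers":0},{"delta_pos":[-0.03,0.001,0.033],"yaw":-0.02,"fingers":0},{"delta_pos":[-0.039,0.0,0.033],"yaw":-0.04,"fingers":0},{"delta_pos":[-0.049,-0.002,0.033],"yaw":-0.08,"fingers":0},{"delta_pos":[-0.058,-0.003,0.033],"yaw":-0.13,"fingers":0},{"delta_pos":[-0.068,-0.004,0.033],"yaw":-0.17,"fingers":0},{"delta_pos":[-0.077,-0.005,0.033],"yaw":-0.22,"fingers":0}]}}

```text
clock: 7.5
eef_pos: [0.456, -0.1104, 0.0097]
tool_rot: [0.585, 0.811, 0.001, -0.001]
ft_force: [-0.5, 2.3, 1.1]
grip_width: -0.0001
grasp_force: 1.4
```

```bash
cat >> h.py <<'E'
def kpx():
    "knob angle from the side view: dark column outside the finger box"
    o,p,phi=state(); c,K,R,t=cam('side'); P=cloud(c,K,R,t)
    Q=(P-np.array([*O,0]))[...,:2]@Rr(yaw)*1000; e=Q-A; r=np.hypot(e[...,0],e[...,1]); a=np.degrees(np.arctan2(e[...,1],e[...,0]))%360
    D=(P[...,:2]-p[:2])@Rr(phi); inside=(abs(D[...,0])<.0125)&(abs(D[...,1])<.019)
    m=(c['image'].max(-1)<60)&(P[...,2]>.045)&(P[...,2]<.076)&(r>66)&(r<94)&~inside
    if m.any(): print('knob',m.sum(),np.median(Q[m],0),'ang',np.median(a[m]))
    return c
E
python3 - <<'E'
from h import *
o,p,phi=state(); print(p,np.degrees(phi-yaw),rd(p),o['ft_force'])
kpx();knob()
go([arc(t,18,.010) for t in np.arange(214,259,4)],p,phi)
E
```

```text
[ 0.45599115 -0.11038937  0.00972367] 120.12815000687709 [-97.6910056  -87.51824569] [-0.54822295  2.32240058  1.07848284]
knob 250 [ -85.26345973 -105.41452439] ang 210.17411745231215
blob 93 [317. 314.] [-102.7  -78.4] ang 189.8
blob 57 [296. 323.] [-107.6  -86. ] ang 193.9
blob 216 [344. 323.] [-91.8 -76.7] ang 189.9
[-0.022, -0.004, -0.001] yaw -0.09
[-0.041, -0.006, -0.001] yaw -0.17
[-0.06, -0.007, -0.001] yaw -0.26
[-0.079, -0.007, -0.001] yaw -0.35
[-0.098, -0.005, -0.001] yaw -0.44
[-0.117, -0.002, -0.001] yaw -0.53
[-0.135, 0.002, -0.001] yaw -0.62
[-0.154, 0.008, -0.001] yaw -0.71
[-0.171, 0.015, -0.001] yaw -0.8
[-0.189, 0.023, -0.001] yaw -0.89
[-0.205, 0.032, -0.001] yaw -0.97
[-0.221, 0.043, -0.001] yaw -1.06
```

Contact is made: about 2.3 N, lever at 210°. Carrying on along the arc, with rows computed from the commanded pose.

```bash
python3 - <<'E'
from h import *
for a,b in((210,251),(250,291),(290,335)):
    s=arc(a,18,.01); print(a); go([arc(t,18,.01) for t in np.arange(a+4,b,4)],np.array([*w(s[:2]),.01]),np.radians(s[3])+yaw)
E
```

```text
210
[-0.019, -0.004, 0.0] yaw -0.09
[-0.038, -0.006, 0.0] yaw -0.18
[-0.057, -0.007, 0.0] yaw -0.27
[-0.076, -0.006, 0.0] yaw -0.36
[-0.095, -0.004, 0.0] yaw -0.44
[-0.114, -0.001, 0.0] yaw -0.53
[-0.132, 0.003, 0.0] yaw -0.62
[-0.15, 0.009, 0.0] yaw -0.71
[-0.168, 0.016, 0.0] yaw -0.8
[-0.185, 0.024, 0.0] yaw -0.89
250
[-0.019, -0.004, 0.0] yaw -0.09
[-0.038, -0.006, 0.0] yaw -0.18
[-0.057, -0.007, 0.0] yaw -0.27
[-0.076, -0.006, 0.0] yaw -0.36
[-0.095, -0.004, 0.0] yaw -0.44
[-0.114, -0.001, 0.0] yaw -0.53
[-0.132, 0.003, 0.0] yaw -0.62
[-0.15, 0.009, 0.0] yaw -0.71
[-0.168, 0.016, 0.0] yaw -0.8
[-0.185, 0.024, 0.0] yaw -0.89
290
[-0.019, -0.004, 0.0] yaw -0.09
[-0.038, -0.006, 0.0] yaw -0.18
[-0.057, -0.007, 0.0] yaw -0.27
[-0.076, -0.006, 0.0] yaw -0.36
[-0.095, -0.004, 0.0] yaw -0.44
[-0.114, -0.001, 0.0] yaw -0.53
[-0.132, 0.003, 0.0] yaw -0.62
[-0.15, 0.009, 0.0] yaw -0.71
[-0.168, 0.016, 0.0] yaw -0.8
[-0.185, 0.024, 0.0] yaw -0.89
[-0.202, 0.033, 0.0] yaw -0.98
```

Call:
{"api": "jog_arm", "payload": {"deltas": [{"delta_pos":[-0.019,-0.004,0],"yaw":-0.09,"fingers":0},{"delta_pos":[-0.038,-0.006,0],"yaw":-0.18,"fingers":0},{"delta_pos":[-0.057,-0.007,0],"yaw":-0.27,"fingers":0},{"delta_pos":[-0.076,-0.006,0],"yaw":-0.36,"fingers":0},{"delta_pos":[-0.095,-0.004,0],"yaw":-0.44,"fingers":0},{"delta_pos":[-0.114,-0.001,0],"yaw":-0.53,"fingers":0},{"delta_pos":[-0.132,0.003,0],"yaw":-0.62,"fingers":0},{"delta_pos":[-0.15,0.009,0],"yaw":-0.71,"fingers":0},{"delta_pos":[-0.168,0.016,0],"yaw":-0.8,"fingers":0},{"delta_pos":[-0.185,0.024,0],"yaw":-0.89,"fingers":0}]}}

```text
clock: 8.6
eef_pos: [0.4785, -0.1616, 0.0092]
tool_rot: [0.272, 0.962, -0.001, -0.002]
ft_force: [-4.5, 1.1, 2.0]
grip_width: 0.0002
grasp_force: 1.7
```

```bash
python3 - <<'E'
from h import *
o,p,phi=state(); print(p,np.degrees(phi-yaw),rd(p),o['ft_force'],arc(250,18))
kpx()
E
```

```text
[ 0.47851602 -0.16157346  0.00919276] 160.1411129045034 [ -65.25465909 -133.07111957] [-4.45764404  1.05449304  2.0493336 ] (np.float64(-63.276078640199835), np.float64(-133.01904708301066), 0.052, 160)
knob 245 [ -45.81509786 -141.82388875] ang 247.45684327104271
```

Call:
{"api": "jog_arm", "payload": {"deltas": [{"delta_pos":[-0.019,-0.004,0],"yaw":-0.09,"fingers":0},{"delta_pos":[-0.038,-0.006,0],"yaw":-0.18,"fingers":0},{"delta_pos":[-0.057,-0.007,0],"yaw":-0.27,"fingers":0},{"delta_pos":[-0.076,-0.006,0],"yaw":-0.36,"fingers":0},{"delta_pos":[-0.095,-0.004,0],"yaw":-0.44,"fingers":0},{"delta_pos":[-0.114,-0.001,0],"yaw":-0.53,"fingers":0},{"delta_pos":[-0.132,0.003,0],"yaw":-0.62,"fingers":0},{"delta_pos":[-0.15,0.009,0],"yaw":-0.71,"fingers":0},{"delta_pos":[-0.168,0.016,0],"yaw":-0.8,"fingers":0},{"delta_pos":[-0.185,0.024,0],"yaw":-0.89,"fingers":0}]}}

```text
clock: 9.65
eef_pos: [0.53, -0.1858, 0.0091]
tool_rot: [-0.073, 0.997, -0.001, -0.002]
ft_force: [-4.7, -3.8, 0.0]
grip_width: 0.0002
grasp_force: 1.7
```

```bash
python3 - <<'E'
from h import *
o,p,phi=state(); print(p,np.degrees(phi-yaw),rd(p),o['ft_force'],arc(290,18))
kpx()
E
```

```text
[ 0.53004157 -0.18580659  0.00913681] 200.0694593891789 [  -9.8854905  -146.35202791] [-4.69670488 -3.80358932  0.01848482] (np.float64(-8.552855708092832), np.float64(-145.3317722427347), 0.052, 200)
knob 77 [   8.65624576 -146.79104616] ang 287.48789946720365
```

Call:
{"api": "jog_arm", "payload": {"deltas": [{"delta_pos":[-0.019,-0.004,0],"yaw":-0.09,"fingers":0},{"delta_pos":[-0.038,-0.006,0],"yaw":-0.18,"fingers":0},{"delta_pos":[-0.057,-0.007,0],"yaw":-0.27,"fingers":0},{"delta_pos":[-0.076,-0.006,0],"yaw":-0.36,"fingers":0},{"delta_pos":[-0.095,-0.004,0],"yaw":-0.44,"fingers":0},{"delta_pos":[-0.114,-0.001,0],"yaw":-0.53,"fingers":0},{"delta_pos":[-0.132,0.003,0],"yaw":-0.62,"fingers":0},{"delta_pos":[-0.15,0.009,0],"yaw":-0.71,"fingers":0},{"delta_pos":[-0.168,0.016,0],"yaw":-0.8,"fingers":0},{"delta_pos":[-0.185,0.024,0],"yaw":-0.89,"fingers":0}]}}

```text
clock: 10.7
eef_pos: [0.5851, -0.1707, 0.0093]
tool_rot: [-0.41, 0.912, -0.001, -0.001]
ft_force: [-0.7, -3.6, -1.2]
grip_width: 0.0002
grasp_force: 1.7
```

```bash
python3 - <<'E'
from h import *
o,p,phi=state(); print(p,np.degrees(phi-yaw),rd(p),o['ft_force'],arc(330,18))
kpx();knob()
E
```

```text
[ 0.58508862 -0.17068859  0.00925151] 240.07512800766276 [  40.95210037 -120.38529209] [-0.66510928 -3.62197173 -1.2118271 ] (np.float64(41.28203230275506), np.float64(-119.58845726811992), 0.052, 240)
knob 7 [-98.79285729 -16.31766943] ang 148.98111610296246
blob 111 [317. 315.] [  36.4 -128.7] ang 310.6
blob 49 [297. 323.] [  45.2 -129.1] ang 314.6
blob 226 [344. 324.] [  29.6 -120.1] ang 310.9
```

Call:
{"api": "jog_arm", "payload": {"deltas": [{"delta_pos":[-0.009,-0.002,0],"yaw":-0.04,"fingers":0},{"delta_pos":[-0.014,-0.003,0],"yaw":-0.06,"fingers":0},{"delta_pos":[-0.019,-0.004,0],"yaw":-0.09,"fingers":0}]}}

```text
clock: 11.1
eef_pos: [0.5899, -0.166, 0.0096]
tool_rot: [-0.442, 0.897, -0.0, -0.0]
ft_force: [-0.5, -4.0, -0.7]
grip_width: -0.0004
grasp_force: 1.5
```

Call:
{"api": "jog_arm", "payload": {"deltas": [{"delta_pos":[-0.005,-0.001,0],"yaw":0,"fingers":0},{"delta_pos":[-0.01,-0.001,0],"yaw":0,"fingers":0},{"delta_pos":[-0.01,-0.001,0],"yaw":0,"fingers":0}]}}

```text
clock: 11.4
eef_pos: [0.5905, -0.1653, 0.0095]
tool_rot: [-0.441, 0.897, -0.001, -0.002]
ft_force: [-4.9, -7.5, 0.4]
grip_width: -0.0002
grasp_force: 4.2
```

Call:
{"api": "jog_arm", "payload": {"deltas": [{"delta_pos":[-0.005,-0.001,0],"yaw":0,"fingers":0},{"delta_pos":[-0.01,-0.001,0],"yaw":0,"fingers":0},{"delta_pos":[-0.01,-0.001,0],"yaw":0,"fingers":0}]}}

```text
clock: 11.7
eef_pos: [0.5905, -0.1652, 0.0095]
tool_rot: [-0.441, 0.898, -0.002, -0.004]
ft_force: [-8.2, -12.3, 3.3]
grip_width: -0.0004
grasp_force: 7.4
```

The lever is on its far stop (force rises with no motion). I'll back off, lift, and go behind the rear plate.

```bash
python3 - <<'E'
from h import *
s=arc(334,12,.0095); p0=np.array([*w(s[:2]),.0095]); 
go([arc(334,28,.0095)[:3]+(244,),arc(334,28,.1)[:3]+(244,),(-127,0,.1,180),(-127,0,.003,180)],p0,np.radians(244)+yaw)
E
```

```text
[0.053, -0.0, 0.0] yaw -0.0
[0.053, -0.0, -0.302] yaw -0.0
[-0.074, 0.684, -0.302] yaw 1.42
[-0.074, 0.684, 0.022] yaw 1.42
```

Call:
{"api": "jog_arm", "payload": {"deltas": [{"delta_pos":[0.03,0,0],"yaw":0,"fingers":0},{"delta_pos":[0.053,0,0],"yaw":0,"fingers":0},{"delta_pos":[0.053,0,-0.1],"yaw":0,"fingers":0},{"delta_pos":[0.053,0,-0.25],"yaw":0,"fingers":0},{"delta_pos":[0.053,0,-0.302],"yaw":0,"fingers":0},{"delta_pos":[-0.01,0.12,-0.302],"yaw":0.16,"fingers":0},{"delta_pos":[-0.04,0.25,-0.302],"yaw":0.33,"fingers":0},{"delta_pos":[-0.05,0.38,-0.302],"yaw":0.5,"fingers":0},{"delta_pos":[-0.06,0.5,-0.302],"yaw":0.67,"fingers":0},{"delta_pos":[-0.074,0.62,-0.302],"yaw":0.84,"fingers":0},{"delta_pos":[-0.074,0.684,-0.302],"yaw":1.0,"fingers":0},{"delta_pos":[-0.074,0.684,-0.302],"yaw":1.0,"fingers":0}]}}

```text
clock: 12.9
eef_pos: [0.4428, -0.0165, 0.1005]
tool_rot: [-0.067, 0.998, 0.001, -0.0]
ft_force: [0.5, -0.3, 0.4]
grip_width: 0.0001
grasp_force: 0.0
```

```bash
python3 - <<'E'
from h import *
o,p,phi=state(); print(p,np.degrees(phi-yaw),rd(p),o['ft_force'])
kpx()
c,K,R,t=cam('wrist'); P=cloud(c,K,R,t)
Q=(P-np.array([*O,0]))[...,:2]@Rr(yaw)*1000
m=(abs(P[...,2]-.068)<.004)&(abs(Q[...,1])<25)&(Q[...,0]>-125)&(Q[...,0]<-40)
if m.any(): print('plate top',m.sum(),Q[m].min(0),Q[m].max(0),np.median(Q[m],0))
m=(abs(P[...,2]-.018)<.008)&(abs(Q[...,1])<25)&(Q[...,0]>-135)&(Q[...,0]<-105); print('behind',m.sum(),P[m][:,2].max() if m.any() else 0)
save('w4',np.hstack([cv2.resize(c['image'],(400,300)),cv2.resize(cam('side')[0]['image'][190:340,200:400],(400,300))]))
go([(-127,0,.1,180),(-127,0,.003,180)],p,phi)
E
```

```text
[ 0.44283622 -0.01652632  0.10052891] 199.34075627732082 [-129.60685066    1.72693371] [ 0.50765098 -0.32500698  0.37089407]
knob 233 [  53.41091241 -101.20329999] ang 330.3833292926497
plate top 306 [-100.09606536  -19.47112756] [-92.76881399   6.07504652] [-96.94580503  -9.03321343]
behind 566 0.019657188936349428
[-0.006, -0.008, 0.002] yaw 0.43
[-0.006, -0.008, 0.325] yaw 0.43
```

View pics/w4.png

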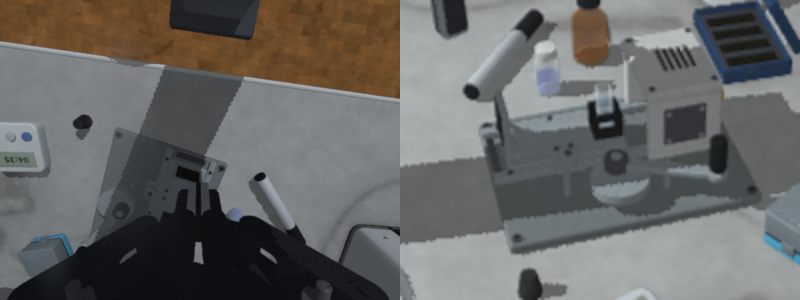

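The lever is at its far stop beside the head (right panel, knob (718,155)), and the cuvette stands at (605,105). Descending behind the plate.

Call:
{"api": "jog_arm", "payload": {"deltas": [{"delta_pos":[-0.006,-0.008,0],"yaw":0.2,"fingers":0},{"delta_pos":[-0.006,-0.008,0],"yaw":0.43,"fingers":0},{"delta_pos":[-0.006,-0.008,0.1],"yaw":0.43,"fingers":0},{"delta_pos":[-0.006,-0.008,0.2],"yaw":0.43,"fingers":0},{"delta_pos":[-0.006,-0.008,0.28],"yaw":0.43,"fingers":0},{"delta_pos":[-0.006,-0.008,0.325],"yaw":0.43,"fingers":0},{"delta_pos":[-0.006,-0.008,0.325],"yaw":0.43,"fingers":0}]}}

```text
clock: 13.75
eef_pos: [0.4461, -0.0213, 0.0007]
tool_rot: [0.103, 0.995, 0.0, -0.002]
ft_force: [0.3, 0.6, -0.7]
grip_width: 0.0002
grasp_force: 0.0
```

```bash
python3 - <<'E'
from h import *
o,p,phi=state(); print(p,np.degrees(phi-yaw),rd(p),o['ft_force'])
for n in('side','scene'):
    c,K,R,t=cam(n); P=cloud(c,K,R,t); D=(P[...,:2]-p[:2])@Rr(phi)*1000
    for z in np.arange(.03,.16,.01):
        m=(abs(P[...,2]-z)<.005)&(np.hypot(D[...,0],D[...,1])<70)&(c['image'].max(-1)<70)
        if m.sum()>4: print(n,z.round(3),m.sum(),D[m].min(0).round(),D[m].max(0).round())
go([(-58,0,.003,180)],p,phi)
E
```

```text
[ 0.44608986 -0.02134853  0.00066171] 179.82018939461258 [-125.44292947   -2.33528738] [ 0.28015567  0.57653226 -0.68186131]
side 0.04 13 [-27. -11.] [ 1. 14.]
side 0.05 45 [-27.  -4.] [ 6. 16.]
side 0.06 53 [-27. -11.] [ 6. 15.]
side 0.07 46 [-27.  -1.] [ 6. 15.]
side 0.09 42 [-12.   6.] [11. 37.]
side 0.1 23 [-16.  14.] [14. 45.]
side 0.11 96 [-17.  -3.] [15. 52.]
side 0.12 83 [-17.  -1.] [15. 60.]
side 0.13 184 [-19.   5.] [17. 63.]
side 0.14 180 [-20. -10.] [18. 58.]
side 0.15 152 [-19.   8.] [18. 47.]
scene 0.03 15 [-33. -22.] [-22. -14.]
scene 0.04 8 [-26. -22.] [12.  0.]
scene 0.05 41 [ -2. -18.] [13. 11.]
scene 0.06 55 [-29. -17.] [13. 10.]
scene 0.07 42 [-28. -17.] [13. 10.]
scene 0.08 40 [  7. -32.] [15. 22.]
scene 0.09 136 [-12. -39.] [16. 30.]
scene 0.1 131 [-10. -45.] [18. 43.]
scene 0.11 144 [  2. -54.] [19. 46.]
scene 0.12 165 [ -3. -63.] [19. 51.]
scene 0.13 293 [-11. -64.] [21. 56.]
scene 0.14 149 [ -4. -58.] [21. 48.]
scene 0.15 110 [ -7. -45.] [ 21. -12.]
[-0.225, 0.008, -0.008] yaw -0.0
```

Call:
{"api": "jog_arm", "payload": {"deltas": [{"delta_pos":[-0.01,0.008,0],"yaw":0,"fingers":0},{"delta_pos":[-0.02,0.008,0],"yaw":0,"fingers":0},{"delta_pos":[-0.028,0.008,0],"yaw":0,"fingers":0},{"delta_pos":[-0.035,0.008,0],"yaw":0,"fingers":0},{"delta_pos":[-0.042,0.008,0],"yaw":0,"fingers":0},{"delta_pos":[-0.05,0.008,0],"yaw":0,"fingers":0},{"delta_pos":[-0.06,0.008,0],"yaw":0,"fingers":0},{"delta_pos":[-0.07,0.008,0],"yaw":0,"fingers":0},{"delta_pos":[-0.08,0.008,0],"yaw":0,"fingers":0},{"delta_pos":[-0.09,0.008,0],"yaw":0,"fingers":0},{"delta_pos":[-0.1,0.008,0],"yaw":0,"fingers":0},{"delta_pos":[-0.11,0.008,0],"yaw":0,"fingers":0}]}}

```text
clock: 15.05
eef_pos: [0.4797, -0.0252, 0.0025]
tool_rot: [0.103, 0.995, 0.0, -0.0]
ft_force: [-3.4, 2.2, 0.4]
grip_width: 0.0
grasp_force: 1.6
```

```bash
python3 - <<'E'
from h import *
o,p,phi=state(); print(p,np.degrees(phi-yaw),rd(p),o['ft_force'])
E
```

```text
[ 0.47970933 -0.02516543  0.00248579] 179.83733163052196 [-91.74795782   0.74472622] [-3.44943618  2.19518829  0.43255964]
```

Call:
{"api": "jog_arm", "payload": {"deltas": [{"delta_pos":[-0.008,0,0],"yaw":0,"fingers":0},{"delta_pos":[-0.017,0,0],"yaw":0,"fingers":0},{"delta_pos":[-0.027,0,0],"yaw":0,"fingers":0},{"delta_pos":[-0.037,0,0],"yaw":0,"fingers":0},{"delta_pos":[-0.047,0,0],"yaw":0,"fingers":0},{"delta_pos":[-0.057,0,0],"yaw":0,"fingers":0},{"delta_pos":[-0.067,0,0],"yaw":0,"fingers":0},{"delta_pos":[-0.076,0,0],"yaw":0,"fingers":0},{"delta_pos":[-0.084,0,0],"yaw":0,"fingers":0},{"delta_pos":[-0.09,0,0],"yaw":0,"fingers":0},{"delta_pos":[-0.095,0,0],"yaw":0,"fingers":0},{"delta_pos":[-0.098,0,0],"yaw":0,"fingers":0}]}}

```text
clock: 16.25
eef_pos: [0.5087, -0.0314, 0.0027]
tool_rot: [0.103, 0.995, -0.0, 0.0]
ft_force: [-3.2, 1.3, -1.9]
grip_width: 0.0001
grasp_force: 1.5
```

```bash
python3 - <<'E'
from h import *
o,p,phi=state(); print(p,np.degrees(phi-yaw),rd(p),o['ft_force'])
E
```

```text
[ 0.50868646 -0.0314049   0.00269093] 179.82891935648 [-62.1075988    0.51108318] [-3.16494619  1.32870546 -1.8753842 ]
```

Call:
{"api": "jog_arm", "payload": {"deltas": [{"delta_pos":[-0.005,0,0],"yaw":0,"fingers":0},{"delta_pos":[-0.01,0,0],"yaw":0,"fingers":0},{"delta_pos":[-0.013,0,0],"yaw":0,"fingers":0}]}}

```text
clock: 16.55
eef_pos: [0.5126, -0.0322, 0.0027]
tool_rot: [0.103, 0.995, -0.0, 0.0]
ft_force: [-2.5, 1.5, -0.4]
grip_width: 0.0002
grasp_force: 1.5
```

Call:
{"api": "jog_arm", "payload": {"deltas": [{"delta_pos":[-0.004,0,0],"yaw":0,"fingers":0},{"delta_pos":[-0.008,0,0],"yaw":0,"fingers":0},{"delta_pos":[-0.008,0,0],"yaw":0,"fingers":0}]}}

```text
clock: 16.85
eef_pos: [0.5151, -0.0328, 0.0028]
tool_rot: [0.103, 0.995, -0.0, 0.0]
ft_force: [-2.4, 1.7, -1.5]
grip_width: 0.0001
grasp_force: 1.3
```

Call:
{"api": "jog_arm", "payload": {"deltas": [{"delta_pos":[-0.004,0,0],"yaw":0,"fingers":0},{"delta_pos":[-0.008,0,0],"yaw":0,"fingers":0},{"delta_pos":[-0.008,0,0],"yaw":0,"fingers":0}]}}

```text
clock: 17.15
eef_pos: [0.5155, -0.0329, 0.0028]
tool_rot: [0.103, 0.995, 0.0, -0.001]
ft_force: [-6.3, 2.5, 2.4]
grip_width: 0.0002
grasp_force: 3.5
```

Call:
{"api": "jog_arm", "payload": {"deltas": [{"delta_pos":[-0.004,0,0],"yaw":0,"fingers":0},{"delta_pos":[-0.008,0,0],"yaw":0,"fingers":0},{"delta_pos":[-0.008,0,0],"yaw":0,"fingers":0}]}}

```text
clock: 17.45
eef_pos: [0.5153, -0.0328, 0.0027]
tool_rot: [0.103, 0.995, 0.0, -0.004]
ft_force: [-11.8, 4.8, 9.1]
grip_width: 0.0003
grasp_force: 6.3
```

```bash
python3 - <<'E'
from h import *
o,p,phi=state(); print(p,np.degrees(phi-yaw),rd(p),o['ft_force'])
print(arc(335,-30))
go([(-75,0,.003,180),(-75,0,.1,180),arc(335,-27,.1)],p,phi)
E
```

```text
[ 0.51534621 -0.03282325  0.00271834] 179.85256917567028 [-55.29859763   0.47271688] [-11.7913779    4.76576576   9.05000188]
(np.float64(66.18317081515298), np.float64(-70.62022732815643), 0.052, 245)
[0.066, -0.002, -0.001] yaw -0.0
[0.066, -0.002, -0.324] yaw -0.0
[-0.401, -0.245, -0.324] yaw -1.45
```

The carriage is home: force rose to 12 N with no further travel. Retreating and going to the head side of the knob.

Call:
{"api": "jog_arm", "payload": {"deltas": [{"delta_pos":[0.04,0,0],"yaw":0,"fingers":0},{"delta_pos":[0.08,0,0],"yaw":0,"fingers":0},{"delta_pos":[0.08,0,-0.12],"yaw":0,"fingers":0},{"delta_pos":[0.08,0,-0.25],"yaw":0,"fingers":0},{"delta_pos":[0.08,0,-0.324],"yaw":0,"fingers":0},{"delta_pos":[0.0,-0.04,-0.324],"yaw":-0.16,"fingers":0},{"delta_pos":[-0.1,-0.09,-0.324],"yaw":-0.33,"fingers":0},{"delta_pos":[-0.2,-0.14,-0.324],"yaw":-0.5,"fingers":0},{"delta_pos":[-0.3,-0.19,-0.324],"yaw":-0.67,"fingers":0},{"delta_pos":[-0.38,-0.245,-0.324],"yaw":-0.84,"fingers":0},{"delta_pos":[-0.39,-0.245,-0.324],"yaw":-1.0,"fingers":0},{"delta_pos":[-0.39,-0.245,-0.324],"yaw":-1.0,"fingers":0}]}}

```text
clock: 18.65
eef_pos: [0.621, -0.1313, 0.1003]
tool_rot: [-0.284, 0.959, -0.001, 0.001]
ft_force: [0.5, -0.1, -0.9]
grip_width: 0.0001
grasp_force: 0.0
```

```bash
python3 - <<'E'
from h import *
o,p,phi=state(); print(p,np.degrees(phi-yaw),rd(p),o['ft_force'])
for n in('side','scene'):
    c,K,R,t=cam(n); P=cloud(c,K,R,t); Q=(P-np.array([*O,0]))[...,:2]@Rr(yaw)*1000
    m=(P[...,2]>.05)&(P[...,2]<.072)&(abs(Q[...,1])<25)&(Q[...,0]>-125)&(Q[...,0]<-25)
    if m.any(): print(n,'plate',m.sum(),np.median(Q[m],0),Q[m].min(0),Q[m].max(0))
kpx()
go([arc(335,-27,.1),arc(335,-27,.012)],p,phi)
E
```

```text
[ 0.62095372 -0.13132554  0.10034944] 224.72557745608606 [ 68.08969381 -74.56710801] [ 0.52462648 -0.09107712 -0.92059996]
side plate 114 [-42.47128283  -9.29192569] [-45.40027836 -20.86630852] [-37.85212361  15.7786607 ]
scene plate 129 [-46.33338263   2.55230831] [-48.98719438 -16.44397786] [-41.04945788  19.66596583]
knob 246 [  52.99721224 -100.701605  ] ang 330.1231857585494
[0.005, 0.01, 0.001] yaw -0.45
[0.005, 0.01, 0.294] yaw -0.45
```

Call:
{"api": "jog_arm", "payload": {"deltas": [{"delta_pos":[0.005,0.01,0],"yaw":-0.17,"fingers":0},{"delta_pos":[0.005,0.01,0],"yaw":-0.34,"fingers":0},{"delta_pos":[0.005,0.01,0],"yaw":-0.45,"fingers":0},{"delta_pos":[0.005,0.01,0.1],"yaw":-0.45,"fingers":0},{"delta_pos":[0.005,0.01,0.2],"yaw":-0.45,"fingers":0},{"delta_pos":[0.005,0.01,0.26],"yaw":-0.45,"fingers":0},{"delta_pos":[0.005,0.01,0.294],"yaw":-0.45,"fingers":0},{"delta_pos":[0.005,0.01,0.294],"yaw":-0.45,"fingers":0}]}}

```text
clock: 19.6
eef_pos: [0.6147, -0.1273, 0.0105]
tool_rot: [-0.449, 0.894, 0.001, -0.001]
ft_force: [-0.6, 0.5, -0.4]
grip_width: -0.0004
grasp_force: 0.0
```

```bash
python3 - <<'E'
from h import *
o,p,phi=state(); print(p,np.degrees(phi-yaw),rd(p),o['ft_force'])
go([arc(335,-18,.012)]+[arc(t,-18,.012) for t in np.arange(331,298,-4)],p,phi)
s=arc(295,-18,.01); print(); go([arc(t,-18,.01) for t in np.arange(291,250,-4)],np.array([*w(s[:2]),.01]),np.radians(s[3])+yaw)
E
```

```text
[ 0.61467181 -0.12731039  0.01054745] 245.06651991198936 [ 61.12408266 -71.90927417] [-0.58351864  0.53059783 -0.354561  ]
[0.029, -0.013, -0.005] yaw 0.0
[0.048, -0.017, -0.005] yaw 0.09
[0.067, -0.019, -0.005] yaw 0.18
[0.086, -0.02, -0.005] yaw 0.27
[0.105, -0.02, -0.005] yaw 0.36
[0.124, -0.018, -0.005] yaw 0.45
[0.143, -0.015, -0.005] yaw 0.53
[0.161, -0.01, -0.005] yaw 0.62
[0.179, -0.005, -0.005] yaw 0.71
[0.197, 0.002, -0.005] yaw 0.8

[0.019, -0.004, 0.0] yaw 0.09
[0.038, -0.006, 0.0] yaw 0.18
[0.057, -0.007, 0.0] yaw 0.27
[0.076, -0.006, 0.0] yaw 0.36
[0.095, -0.004, 0.0] yaw 0.44
[0.114, -0.001, 0.0] yaw 0.53
[0.132, 0.003, 0.0] yaw 0.62
[0.15, 0.009, 0.0] yaw 0.71
[0.168, 0.016, 0.0] yaw 0.8
[0.185, 0.024, 0.0] yaw 0.89
[0.202, 0.033, 0.0] yaw 0.98
```

Call:
{"api": "jog_arm", "payload": {"deltas": [{"delta_pos":[0.015,-0.008,-0.003],"yaw":0,"fingers":0},{"delta_pos":[0.029,-0.013,-0.003],"yaw":0,"fingers":0},{"delta_pos":[0.048,-0.017,-0.003],"yaw":0.09,"fingers":0},{"delta_pos":[0.067,-0.019,-0.003],"yaw":0.18,"fingers":0},{"delta_pos":[0.086,-0.02,-0.003],"yaw":0.27,"fingers":0},{"delta_pos":[0.105,-0.02,-0.003],"yaw":0.36,"fingers":0},{"delta_pos":[0.124,-0.018,-0.003],"yaw":0.45,"fingers":0},{"delta_pos":[0.143,-0.015,-0.003],"yaw":0.53,"fingers":0},{"delta_pos":[0.161,-0.01,-0.003],"yaw":0.62,"fingers":0},{"delta_pos":[0.179,-0.005,-0.003],"yaw":0.71,"fingers":0},{"delta_pos":[0.197,0.002,-0.003],"yaw":0.8,"fingers":0}]}}

```text
clock: 20.7
eef_pos: [0.5829, -0.176, 0.0146]
tool_rot: [-0.149, 0.989, -0.001, 0.003]
ft_force: [3.7, 0.1, -1.3]
grip_width: -0.0002
grasp_force: 1.6
```

```bash
python3 - <<'E'
from h import *
o,p,phi=state(); print(p,np.degrees(phi-yaw),rd(p),o['ft_force'],arc(299,-18))
kpx()
go([arc(t,-18,.01) for t in np.arange(295,258,-4)],p,phi)
E
```

```text
[ 0.58287072 -0.17595178  0.01460436] 208.89302442853085 [  39.84758907 -125.98888731] [ 3.72379216  0.07073283 -1.31856944] (np.float64(35.527924348216104), np.float64(-125.24300340671759), 0.052, 209)
knob 161 [  21.56551737 -138.45678067] ang 298.5337997123235
[0.03, 0.006, 0.015] yaw 0.09
[0.049, 0.003, 0.015] yaw 0.18
[0.068, 0.002, 0.015] yaw 0.26
[0.087, 0.003, 0.015] yaw 0.35
[0.106, 0.005, 0.015] yaw 0.44
[0.125, 0.008, 0.015] yaw 0.53
[0.144, 0.012, 0.015] yaw 0.62
[0.162, 0.018, 0.015] yaw 0.71
[0.18, 0.024, 0.015] yaw 0.8
[0.197, 0.033, 0.015] yaw 0.89
```

Call:
{"api": "jog_arm", "payload": {"deltas": [{"delta_pos":[0.021,-0.001,0.003],"yaw":0.09,"fingers":0},{"delta_pos":[0.041,-0.003,0.006],"yaw":0.18,"fingers":0},{"delta_pos":[0.061,-0.003,0.008],"yaw":0.27,"fingers":0},{"delta_pos":[0.08,-0.002,0.008],"yaw":0.36,"fingers":0},{"delta_pos":[0.1,0.0,0.008],"yaw":0.44,"fingers":0},{"delta_pos":[0.119,0.003,0.008],"yaw":0.53,"fingers":0},{"delta_pos":[0.137,0.007,0.008],"yaw":0.62,"fingers":0},{"delta_pos":[0.155,0.013,0.008],"yaw":0.71,"fingers":0},{"delta_pos":[0.173,0.02,0.008],"yaw":0.8,"fingers":0},{"delta_pos":[0.19,0.028,0.008],"yaw":0.89,"fingers":0}]}}

```text
clock: 21.75
eef_pos: [0.5261, -0.1862, 0.0127]
tool_rot: [0.198, 0.98, -0.001, 0.004]
ft_force: [1.0, -1.4, 0.9]
grip_width: 0.0001
grasp_force: 1.7
```

```bash
python3 - <<'E'
from h import *
o,p,phi=state(); print(p,np.degrees(phi-yaw),rd(p),o['ft_force'],arc(259,-18))
kpx()
go([arc(t,-18,.01) for t in np.arange(255,218,-4)],p,phi)
E
```

```text
[ 0.52613867 -0.18619685  0.01268809] 168.87769610687238 [ -13.62815561 -147.5256371 ] [ 1.01670444 -1.40308492  0.85024983] (np.float64(-16.595430328065614), np.float64(-145.9647365925909), 0.052, 169)
knob 235 [ -29.99815651 -146.56235841] ang 258.5023751394635
[0.029, -0.0, 0.009] yaw 0.09
[0.048, -0.003, 0.009] yaw 0.18
[0.067, -0.004, 0.009] yaw 0.26
[0.087, -0.003, 0.009] yaw 0.35
[0.106, -0.001, 0.009] yaw 0.44
[0.124, 0.002, 0.009] yaw 0.53
[0.143, 0.006, 0.009] yaw 0.62
[0.161, 0.012, 0.009] yaw 0.71
[0.179, 0.018, 0.009] yaw 0.8
[0.196, 0.027, 0.009] yaw 0.89
```

Call:
{"api": "jog_arm", "payload": {"deltas": [{"delta_pos":[0.021,-0.003,0.003],"yaw":0.09,"fingers":0},{"delta_pos":[0.041,-0.004,0.004],"yaw":0.18,"fingers":0},{"delta_pos":[0.06,-0.004,0.004],"yaw":0.27,"fingers":0},{"delta_pos":[0.08,-0.003,0.004],"yaw":0.36,"fingers":0},{"delta_pos":[0.099,-0.001,0.004],"yaw":0.44,"fingers":0},{"delta_pos":[0.118,0.002,0.004],"yaw":0.53,"fingers":0},{"delta_pos":[0.136,0.006,0.004],"yaw":0.62,"fingers":0},{"delta_pos":[0.154,0.012,0.004],"yaw":0.71,"fingers":0},{"delta_pos":[0.172,0.018,0.004],"yaw":0.8,"fingers":0},{"delta_pos":[0.189,0.027,0.004],"yaw":0.89,"fingers":0}]}}

```text
clock: 22.8
eef_pos: [0.4763, -0.1563, 0.0108]
tool_rot: [0.521, 0.853, -0.0, 0.003]
ft_force: [1.4, -1.9, 1.7]
grip_width: -0.0
grasp_force: 1.6
```

```bash
python3 - <<'E'
from h import *
o,p,phi=state(); print(p,np.degrees(phi-yaw),rd(p),o['ft_force'],arc(219,-18))
kpx()
go([arc(t,-18,.01) for t in np.arange(215,182,-4)],p,phi)
E
```

```text
[ 0.4762586  -0.15631286  0.01081251] 128.88529744852855 [ -68.53196155 -128.37759324] [ 1.38966145 -1.92905196  1.72700904] (np.float64(-69.84390987766058), np.float64(-128.3342585902125), 0.052, 129)
knob 133 [ 46.54346243 -43.73147756] ang 17.902426240216204
[0.022, -0.007, 0.003] yaw 0.09
[0.041, -0.009, 0.003] yaw 0.18
[0.06, -0.01, 0.003] yaw 0.26
[0.079, -0.01, 0.003] yaw 0.35
[0.098, -0.008, 0.003] yaw 0.44
[0.117, -0.005, 0.003] yaw 0.53
[0.135, -0.001, 0.003] yaw 0.62
[0.153, 0.005, 0.003] yaw 0.71
[0.171, 0.012, 0.003] yaw 0.8
```

Call:
{"api": "jog_arm", "payload": {"deltas": [{"delta_pos":[0.02,-0.005,0],"yaw":0.09,"fingers":0},{"delta_pos":[0.039,-0.007,0],"yaw":0.18,"fingers":0},{"delta_pos":[0.058,-0.008,0],"yaw":0.27,"fingers":0},{"delta_pos":[0.077,-0.008,0],"yaw":0.35,"fingers":0},{"delta_pos":[0.096,-0.006,0],"yaw":0.44,"fingers":0},{"delta_pos":[0.113,-0.003,0],"yaw":0.53,"fingers":0},{"delta_pos":[0.13,0.001,0],"yaw":0.62,"fingers":0},{"delta_pos":[0.142,0.005,0],"yaw":0.7,"fingers":0}]}}

```text
clock: 23.65
eef_pos: [0.4574, -0.1173, 0.0102]
tool_rot: [0.733, 0.68, 0.0, 0.002]
ft_force: [1.1, -3.2, 2.7]
grip_width: 0.0003
grasp_force: 1.5
```

```bash
python3 - <<'E'
from h import *
o,p,phi=state(); print(p,np.degrees(phi-yaw),rd(p),o['ft_force'],arc(189,-18),arc(185,-18))
E
```

```text
[ 0.45743335 -0.11729754  0.01019843] 97.46438531188254 [-94.87787685 -93.99042968] [ 1.13596238 -3.18410384  2.70902875] (np.float64(-95.19924687688687), np.float64(-94.29314733393095), 0.052, 99) (np.float64(-97.1267724778818), np.float64(-88.90396398546406), 0.052, 95)
```

Call:
{"api": "jog_arm", "payload": {"deltas": [{"delta_pos":[0.007,0,0],"yaw":0.02,"fingers":0},{"delta_pos":[0.014,-0.001,0],"yaw":0.05,"fingers":0},{"delta_pos":[0.02,-0.001,0],"yaw":0.08,"fingers":0},{"delta_pos":[0.02,-0.001,0],"yaw":0.08,"fingers":0}]}}

```text
clock: 24.05
eef_pos: [0.4565, -0.1132, 0.0098]
tool_rot: [0.754, 0.657, -0.002, 0.003]
ft_force: [-2.0, -9.6, 4.0]
grip_width: 0.0002
grasp_force: 4.9
```

Call:
{"api": "jog_arm", "payload": {"deltas": [{"delta_pos":[0.005,0,0],"yaw":0,"fingers":0},{"delta_pos":[0.01,0,0],"yaw":0,"fingers":0},{"delta_pos":[0.01,0,0],"yaw":0,"fingers":0}]}}

```text
clock: 24.35
eef_pos: [0.4564, -0.1132, 0.0099]
tool_rot: [0.754, 0.656, -0.004, 0.005]
ft_force: [-2.5, -17.8, 4.2]
grip_width: 0.0
grasp_force: 8.8
```

```bash
python3 - <<'E'
from h import *
o,p,phi=state(); print(p,np.degrees(phi-yaw),rd(p),o['ft_force'])
E
```

```text
[ 0.45641883 -0.11318081  0.00989919] 93.74298390484095 [-96.70614073 -90.16495682] [ -2.48298258 -17.80501453   4.1603053 ]
```

Hard against the first stop. Backing off, lifting and moving clear.

Call:
{"api": "jog_arm", "payload": {"deltas": [{"delta_pos":[-0.03,0,0],"yaw":0,"fingers":0},{"delta_pos":[-0.07,0,0],"yaw":0,"fingers":0},{"delta_pos":[-0.09,0,0],"yaw":0,"fingers":0},{"delta_pos":[-0.09,0,-0.12],"yaw":0,"fingers":0},{"delta_pos":[-0.09,0,-0.28],"yaw":0,"fingers":0},{"delta_pos":[-0.09,0,-0.42],"yaw":0,"fingers":0},{"delta_pos":[-0.2,0,-0.5],"yaw":0,"fingers":0},{"delta_pos":[-0.35,0,-0.5],"yaw":0,"fingers":0},{"delta_pos":[-0.4,0,-0.5],"yaw":0,"fingers":0},{"delta_pos":[-0.4,0,-0.5],"yaw":0,"fingers":0}]}}

```text
clock: 25.35
eef_pos: [0.4393, -0.2274, 0.1584]
tool_rot: [0.755, 0.656, 0.0, -0.001]
ft_force: [-0.5, 0.8, 0.2]
grip_width: 0.0
grasp_force: 0.0
```

```bash
python3 - <<'E'
from h import *
o,p,phi=state(); print(p,o['ft_force'],o['clock'])
c,K,R,t=cam('wrist'); P=cloud(c,K,R,t); Q=(P-np.array([*O,0]))[...,:2]@Rr(yaw)*1000
e=Q-A; a=np.degrees(np.arctan2(e[...,1],e[...,0]))%360; r=np.hypot(e[...,0],e[...,1])
m=(c['image'].max(-1)<60)&(abs(P[...,2]-.073)<.004)&(r>66)&(r<94); print('knob',m.sum(),np.median(Q[m],0),np.median(a[m]))
m=(abs(P[...,2]-.066)<.004)&(abs(Q[...,1])<20)&(Q[...,0]>-125)&(Q[...,0]<-25); print('plate',m.sum(),np.median(Q[m],0),Q[m].min(0))
s=cam('scene')[0]['image'][190:350,190:430]
save('end',np.hstack([cv2.resize(c['image'],(400,300)),cv2.resize(s,(400,300))]))
E
```

```text
[ 0.43928795 -0.22738724  0.1584153 ] [-0.53755166  0.81238148  0.18296883] 25.35
knob 357 [-97.63055548 -73.16238848] 186.63602349740012
  return _methods._mean(a, axis=axis, dtype=dtype,
  ret = um.true_divide(
Traceback (most recent call last):
ValueError: zero-size array to reduction operation minimum which has no identity
```

```bash
python3 - <<'E'
from h import *
ims=[]
for n,sl in(('scene',np.s_[190:350,190:430]),('side',np.s_[190:350,190:430])):
    c,K,R,t=cam(n); P=cloud(c,K,R,t); Q=(P-np.array([*O,0]))[...,:2]@Rr(yaw)*1000
    m=(P[...,2]>.05)&(P[...,2]<.072)&(abs(Q[...,1])<25)&(Q[...,0]>-125)&(Q[...,0]<-25)
    print(n,m.sum(),np.median(Q[m],0) if m.any() else 0); ims.append(cv2.resize(c['image'][sl],(400,300)))
save('end',np.hstack(ims))
E
```

```text
scene 130 [-46.19646204   2.86109515]
side 10 [-39.20552176 -17.96533316]
```

View pics/end.png

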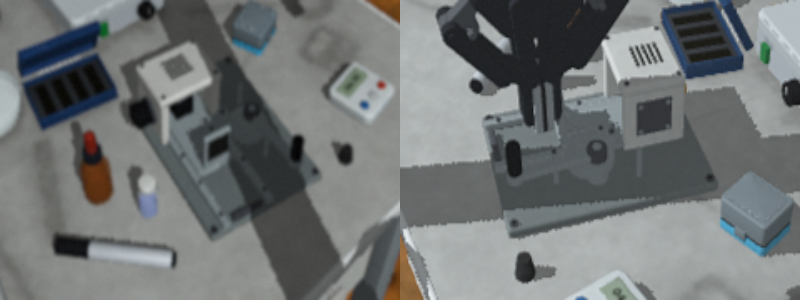

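The carriage is home with its plate at (215,147) and the cuvette block inside the head. The lever is back at its first stop (knob (297,150) left, (513,158) right), and the bystanders haven't moved. Handing in.

```bash
python3 -c "
from workcell import bot
print(bot.job_done())"
```

```text
the job is handed in; nothing more can be done
None
```

The job is handed in at about 25 s: carriage fully home, cam lever back on its first stop and locking it in, cuvette untouched in the head, and the other things on the bench not visibly moved.

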